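# Blank off two waste-pipe stubs under the sink

## Task

Blank off the two open pipe stubs that come up through the cabinet floor. Onto the wide stub slide the ribbed nut, then the thin flat ring, then the black tapered seal with its narrow end up, each lying flat on the one before, and last set the large cap over the pipe's end; the slim stub gets only the small cap, set over its end at any point in the job. Leave the ramekin, the jar and the pipe wrench where they are.

Things in the scene. Friction and masses are not known exactly. Their poses are not given: they have to be found in the camera images.
- wide_stub: Fixed upright grey plastic pipe stub, 34 mm outside diameter, its top 61 mm above the mat and looking like a dark open bore (for contact it is solid and flat on top); the top 5 mm taper in to 26 mm diameter. It stands in a round white floor collar 80 mm in diameter and 6 mm high, on whose top the nut comes to rest. Origin: on the pipe's axis at mat level; z up. It stands left or right, with the slim stub on the other side.
- slim_stub: Fixed upright grey plastic pipe stub, 22 mm outside diameter, its top 46 mm above the mat, top 5 mm tapering in to 14 mm diameter (dark disc = bore, solid for contact), in a round white floor collar 64 mm in diameter and 6 mm high. Origin: on the pipe's axis at mat level; z up.
- nut_mid (a point): Loose white plastic slip nut: a thick ring with fine upright ribs round it, 60 mm outside diameter (62 over the ribs, which are look only), 42 mm bore, 18 mm high, lying flat on the mat. Point: its centre, 9 mm above its underside; z up.
- flat_ring_mid (a point): Loose white plastic flat ring (washer), smooth, 58 mm outside diameter, 42 mm bore, 8 mm thick, lying flat on the mat. Point: its centre, 4 mm above its underside; z up.
- seal_mid (a point): Loose black rubber seal ring (behaves as rigid): lower 8 mm is a straight-sided band 56 mm in outside diameter, above it a cone narrowing from 55 to 49 mm; 13 mm high in all, bore 42 mm at the bottom and about 40.6 mm at the top. It lies on the mat with its narrow end up already. Point: on its axis, 6.5 mm above its underside; z points to the narrow end, up.
- big_cap_mid (a point): Loose white plastic end cap, round with fine ribs (look only, 1 mm proud), closed flat top, open underside: 56 mm outside diameter, 18 mm high, recess 42 mm across and 12 mm deep. It lies on the mat open side down; seated on the wide stub its top's inside rests on the pipe's end, its rim 49 mm above the mat and 4 mm clear of the seal. Point: its centre, 9 mm above its rim; z up.
- small_cap_mid (a point): Loose white plastic end cap like the large one but 40 mm outside diameter, 18 mm high, recess 30 mm across and 12 mm deep, lying open side down. Seated on the slim stub its rim is 34 mm above the mat. Point: its centre, 9 mm above its rim; z up.
- ramekin_mid (a point): White ceramic ramekin, 76 mm across, 42 mm high, standing loose between the two stubs; not to be disturbed. Point: its centre, 21 mm up.
- jar_mid (a point): Clear jar with a steel twist cap, 68 mm across, 95 mm high, standing loose at the left; not to be disturbed. Point: its centre, 47.5 mm up.
- wrench_mid (a point): Steel pipe wrench about 245 mm long, 20 mm thick, lying loose at the right, out beyond the fittings, its handle roughly towards the robot; not to be disturbed. Point: 10 mm up, about its middle; x points along it to the jaw.
There are look-alikes about, which are no part of the job. Of the things shaped like the part that bears seal_mid, the black one is meant. What is shaped like the part that bears big_cap_mid but pink is not meant.

How it is judged:
On the way, in this order (a step that is already met when the one before it is completed fails the run):
1. the ribbed nut lies on the wide stub's collar (horizontal distance between nut_mid and wide_stub below 0.007 m and z of nut_mid in the frame of wide_stub between 0.012 and 0.018 m and angle between nut_mid's own z axis and vertical below 0.12 rad), for 0.2 s.
2. the flat ring lies on the nut (horizontal distance between flat_ring_mid and wide_stub below 0.007 m and z of flat_ring_mid in the frame of wide_stub between 0.025 and 0.031 m and angle between flat_ring_mid's own z axis and vertical below 0.12 rad), for 0.2 s.
3. the tapered seal, narrow end up, lies on the flat ring (horizontal distance between seal_mid and wide_stub below 0.007 m and z of seal_mid in the frame of wide_stub between 0.0355 and 0.0415 m and angle between seal_mid's own z axis and vertical below 0.12 rad), for 0.2 s.
4. the large cap sits on the end of the wide stub (horizontal distance between big_cap_mid and wide_stub below 0.007 m and z of big_cap_mid in the frame of wide_stub between 0.055 and 0.061 m and angle between big_cap_mid's own z axis and vertical below 0.12 rad), for 0.2 s.
At the end, for the whole second after the job is handed in: Wide stub, bottom up: nut, flat ring, seal (narrow end up), large cap on the pipe end; small cap on the slim stub. Each within 7 mm of the axis and 3 mm of seated height, level to 0.12 rad, released, at rest; ramekin, jar, wrench within 30 mm of their starts (all of step 1 and all of step 2 and all of step 3 and all of step 4 and horizontal distance between small_cap_mid and slim_stub below 0.007 m and z of small_cap_mid in the frame of slim_stub between 0.04 and 0.046 m and angle between small_cap_mid's own z axis and vertical below 0.12 rad and linear speed of each of nut, flat_ring, seal, big_cap, small_cap below 0.02 m/s and distance of each of ramekin_mid, jar_mid, wrench_mid from where it was at the start of the episode below 0.03 m); the robot touches nothing.
It fails at once if the ramekin is shoved 30 mm or more, or knocked over (distance of ramekin_mid from where it was at the start of the episode above 0.03 m or angle between ramekin_mid's own z axis and vertical above 0.5 rad).
It fails at once if the jar is shoved 30 mm or more, or knocked over (distance of jar_mid from where it was at the start of the episode above 0.03 m or angle between jar_mid's own z axis and vertical above 0.5 rad).
It fails at once if the wrench is shoved 30 mm or more, or knocked over (distance of wrench_mid from where it was at the start of the episode above 0.03 m or angle between wrench_mid's own z axis and vertical above 0.5 rad).
It also fails if it takes over 136 s, if anything falls off the work surface, if the arm or the gripper's body presses on something with over 40 N, if the wrist force passes 120 N, or if a joint passes its speed limit or range.

## Robot

A 6-joint arm with a two-finger parallel gripper is mounted at the origin on the work surface. World frame = base frame: x ahead of the robot, y to its left, z up, the work surface at z = 0. Lengths are in m, angles in rad, forces in N, time in s.
With the tool pointing down it reaches from about 0.325 to 1 m from the base axis. Payload 5.1 kg.
Tool frame: the origin (TCP) lies on the front face of the gripper's body, between the roots of the fingers; the fingertips stand 73 mm ahead of it and the grasp point (between the pads) lies 54 mm ahead of it; z points along the fingers, y is the line along which they close (so a half turn about z gives the same grasp; the last joint's range is limited). The gripper opens to 85 mm and grips with 20 to 120 N. Pads are 22 mm wide; open, the fingers measure 114 mm over their backs; the gripper's body (76 mm by 85 mm) begins 54 mm behind the grasp point. The pads swing forward as they close: fully open they stand 13 mm farther back than shut.
Start: joints at [-1.312, 0.124, 1.65, -0, 1.367, -0.083], TCP at [0.218, -0.612, 0.304] pointing down, gripper open.
Joint ranges: [-2.61, 2.61], [-1.02, 2.33], [0.03, 2.71], [-1.35, 4.49], [0.32, 2.68], [-2.91, 2.91]. Speed limits (rad/s): [2.57, 2.57, 3.14, 3.14, 3.14, 3.14].

## Interface

Orientations are given as a unit quaternion [x, y, z, w].
In Python, from rig import env, viewer, order gives the robot as it stands.
- The arm moves only by the tool send_rows, never from a script. Its argument "rows" is text: rows parted by semicolons, each of 7 numbers parted by spaces: the closure, from 0 (fully open) to 1 (shut), then the shift along the tool's x, y, z in units of 120 mm (1.0 is 120 mm), then the turn, a rotation vector about the tool's x, y, z in units of 1.5 rad (1.0 is 1.5 rad). In form: hand x y z wx wy wz; .... A call has 1 to 10 rows; each row is the pose to reach, as a shift and turn from the pose commanded when the call began, along the tool's axes at that moment; what a row does not reach only later rows make up. A row lasts 1/12 s, in which the tool goes at most 41.7 mm and 7.16 degrees, less where a joint would pass 70% of its speed; a pose out of reach is approached as far as the arm can. A call with a number of a shift or a turn outside -1 to 1 is refused whole. A call with a gripper value outside its range is refused whole. The fingers move at their own pace and stop on an object; "force" is the grip in N (left out, the last holds). Time passes only in rows, so rows that repeat a pose let the fingers close. It gives the time, the measured TCP pose, the force, the opening and the grip force at its end, in the units of the state.
- env.get_obs(): the state, without advancing time (a new reading comes with each control period).
- viewer.grab_frame(name): name is "scene" or "top" or "wrist"; returns a dict with "frame" (420x560x3 uint8, red, green, blue), "mtx" (3x3 intrinsics, pixels), "xyz" and "orientation" of the camera in the world; the wrist camera has in their place "tool_from_camera" (4x4, takes a point from camera to tool coordinates, whose origin is the TCP and whose axes are the flange's). Camera axes: x right, y up, looking along -z (the intrinsics and any distortion apply to the point x, -y, -z); pixel columns grow to the right and rows downward; lengths in m; the calibration is good to about 2 mm. The wrist camera is an equidistant fisheye: a pixel r from the principal point sees the ray r / f radians off the axis. A picture is of the moment at which its call begins: read the wrist's pose just before it. There is no depth.
- order.close_job(): hands the job in; it is judged then, once.
The state is a dict: "time_s": time; "joint_pos": joint angles; "joint_vel": joint speeds; "tau": joint torques, N m; "ee_pos": TCP position; "eef_rot": TCP orientation; "contact_force": force on the tool from outside, world axes, zero at the start; "moment": the same for the moment, N m; "width": finger opening in m; "grip_force": force on a finger pad.
Only numpy, scipy, OpenCV 4.12 (cv2) and the standard library are available. Lean on these libraries where they do the work, as an engineer would, in place of code of your own. Each camera call takes 0.05 s, during which the arm holds its last target. There are 200 camera calls.

## Working session

There is one attempt and no reset: what is moved stays moved. The work goes in short steps, Python scripts to look and compute and a tool call to move; the robot and the scene stay as the last step left them, time stands still between calls to the robot, and variables do not carry over. Pictures are saved under pics/ and viewed, at most 14 in all, crops included, and the job is handed in when it is done.

Besides the shell and the picture viewer there is one more tool, called after ">>>" by a JSON object that holds its "name" and its "arguments", one argument or row to a line. send_rows: Moves the arm, as the interface text tells. Its arguments: {"type":"object","properties":{"rows":{"type":"string"},"force":{"type":"number"}},"required":["rows"]}

```bash
ls; mkdir -p pics
python3 - <<'E'
from rig import env,viewer,order
import cv2,numpy as np
for n in ("scene","top"):
    f=viewer.grab_frame(n); cv2.imwrite(f"pics/{n}0.png",f["frame"][:,:,::-1]); np.savez(f"{n}0.npz",**f)
    print(n,f["mtx"],f["xyz"],f["orientation"])
print(env.get_obs())
E
```

```text
pics
scene [[472.84072634   0.         279.55874639]
 [  0.         472.84072634 211.47487463]
 [  0.           0.           1.        ]] [1.08771699 0.58919221 0.76450901] [0.14064042 0.39699879 0.85864245 0.29213931]
top [[464.63779728   0.         276.40685032]
 [  0.         464.63779728 210.00439367]
 [  0.           0.           1.        ]] [ 0.43337808 -0.06717971  1.14579088] [ 0.04200486 -0.04218708 -0.70115839  0.71051584]
{'time_s': 0.1, 'joint_pos': array([-1.31159199e+00,  1.24461565e-01,  1.65155444e+00,  2.67354915e-05,
        1.36750929e+00, -8.26033508e-02]), 'joint_vel': array([-0.00125169, -0.00156353, -0.00449787,  0.0008185 ,  0.00109171,
        0.000531  ]), 'tau': array([-1.18397520e-04, -4.24928784e+01, -3.66654325e+01, -9.50377807e-05,
        3.90648507e-03,  2.24908071e-06]), 'ee_pos': array([ 0.21774133, -0.61199817,  0.30275173]), 'eef_rot': array([ 9.85431451e-01,  1.70070342e-01, -7.21768077e-05, -9.63709413e-04]), 'contact_force': array([0.10493714, 1.42071187, 0.01260657]), 'moment': array([-0.05584473,  0.03330825, -0.00811797]), 'grip_force': 0.0, 'width': 0.08521494769201343}
```

View pics/top0.png

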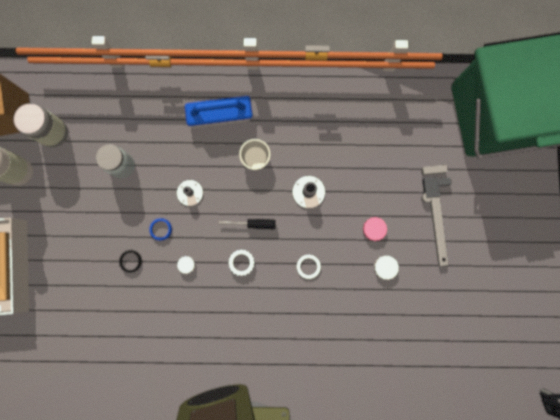

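View pics/scene0.png

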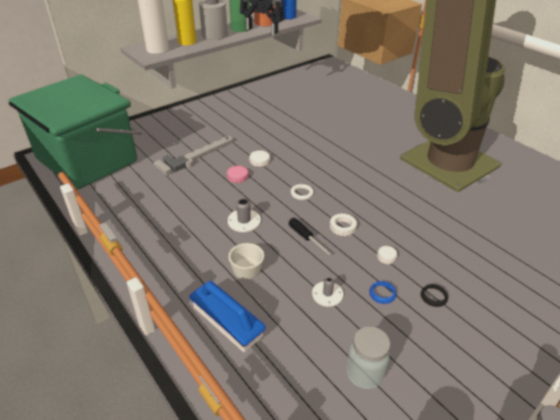

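The candidates in the top view:
- **Seal:** black (130,261) or blue (161,229). Black is meant.
- **Large cap:** white (387,267) or pink (375,229). White is meant. The small cap is at (186,265).
- **Nut or ring:** the thick one at (241,263) is the nut and the thin one at (309,267) is the ring. The scene view shows them at (343,224), taller, and (302,192).
- **Stubs:** wide (309,192), slim (190,193).
- **Leave alone:** ramekin (255,154), jar (111,158), wrench (438,210).

Next I'll measure them.

```bash
cat > h.py <<'E'
import numpy as np,cv2
from scipy.spatial.transform import Rotation as R
def ray(f,uv,z):
    K=f["mtx"]; d=np.array([(uv[0]-K[0,2])/K[0,0],-(uv[1]-K[1,2])/K[1,1],-1.])
    d=R.from_quat(f["orientation"]).apply(d); c=np.array(f["xyz"]); return c+d*(z-c[2])/d[2]
def blob(img,uv,dark=False,blue=False,r=24):
    u,v=uv; g=img[v-r:v+r,u-r:u+r].astype(float)
    g=cv2.GaussianBlur(g.mean(2).astype(np.float32),(3,3),0)
    bg=np.median(g); m=((g<bg-28) if dark else (g>bg+45)).astype(np.uint8)
    cs,_=cv2.findContours(m,cv2.RETR_EXTERNAL,cv2.CHAIN_APPROX_NONE)
    c=max(cs,key=cv2.contourArea); h=cv2.convexHull(c)
    M=cv2.moments(h); A=cv2.contourArea(h)
    e=cv2.fitEllipse(c)
    return np.array([M["m10"]/M["m00"]+u-r,M["m01"]/M["m00"]+v-r]),e[1],cv2.contourArea(h)
E
python3 - <<'E'
from h import *
f=np.load("top0.npz"); im=f["frame"]
T=dict(nut=(241,263,.009),ring=(309,267,.004),seal=(130,261,.0065),bcap=(387,267,.009),scap=(186,265,.009),wide=(309,192,.003),slim=(190,193,.003),ram=(255,154,.03))
for n,(u,v,z) in T.items():
    c,ax,A=blob(im,(u,v),n=="seal"); p=ray(f,c,z)
    s=(1.1458-z)/464.6*1000
    print(n,c.round(1),p.round(4),"dia mm",(np.array(ax)*s).round(1), "r",np.hypot(*p[:2]).round(3))
g=cv2.resize(im[180:290,100:420],None,fx=2.5,fy=2.5,interpolation=cv2.INTER_CUBIC)
cv2.imwrite("pics/crop.png",g[:,:,::-1])
E
```

```text
nut [240.9 261.9] [0.4413 0.0181 0.009 ] dia mm [60.1 61.3] r 0.442
ring [308.3 266. ] [ 0.4335 -0.1461  0.004 ] dia mm [57.  57.8] r 0.457
seal [130.5 262.4] [0.4366 0.2872 0.0065] dia mm [59.4 64.1] r 0.523
bcap [386.4 266.7] [ 0.4343 -0.3356  0.009 ] dia mm [54.8 58. ] r 0.549
scap [185.2 264.2] [0.434  0.1533 0.009 ] dia mm [38.8 41.1] r 0.46
wide [308.4 191.1] [ 0.6187 -0.1455  0.003 ] dia mm [75.8 78. ] r 0.636
slim [189.3 192.1] [0.6122 0.1508 0.003 ] dia mm [59.8 62.9] r 0.63
ram [255.7 157.8] [ 0.6952 -0.0142  0.03  ] dia mm [46.1 68.4] r 0.695
```

View pics/crop.png

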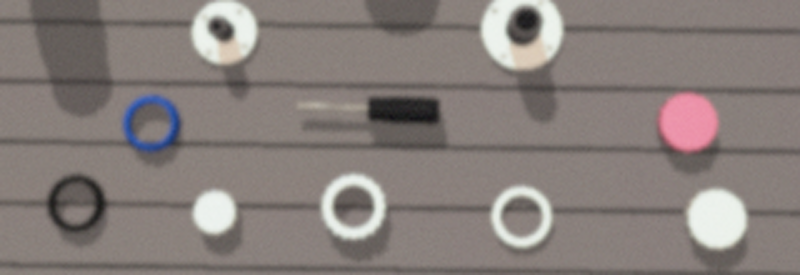

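The crop confirms the choices: black seal (76,203), small cap (214,213), ribbed nut (353,207), thin ring (522,217), white cap (717,219), pink decoy (689,123), wide pipe (524,28). The shadow on the wide collar biases its measurement, so I'll refine with the wrist camera. I'm squaring the tool to the world axes and moving over the middle.

>>> {"name": "send_rows", "arguments": {
  "rows": "0 0.5 -0.5 0 0 0 0.114; 0 1 -1 0 0 0 0.228; 0 1 -1 0 0 0 0.228; 0 1 -1 0 0 0 0.228; 0 1 -1 0 0 0 0.228; 0 1 -1 0 0 0 0.228"
}}

```text
time_s: 0.6
ee_pos: [0.2915, -0.4571, 0.3035]
eef_rot: [1.0, 0.002, -0.0, -0.0]
contact_force: [0.2, -0.5, 0.7]
width: 0.0854
grip_force: 0.0
```

>>> {"name": "send_rows", "arguments": {
  "rows": "0 0.25 -0.25 0 0 0 0; 0 0.5 -0.5 0 0 0 0; 0 0.75 -0.75 0 0 0 0; 0 1 -1 0 0 0 0; 0 1 -1 0 0 0 0"
}}

```text
time_s: 1.02
ee_pos: [0.4138, -0.3363, 0.3038]
eef_rot: [1.0, 0.002, 0.001, -0.001]
contact_force: [-0.5, 0.4, 0.0]
width: 0.0852
grip_force: 0.0
```

>>> {"name": "send_rows", "arguments": {
  "rows": "0 0.25 -0.25 0 0 0 0; 0 0.5 -0.5 0 0 0 0; 0 0.75 -0.75 0 0 0 0; 0 1 -1 0 0 0 0; 0 1 -1 0 0 0 0"
}}

```text
time_s: 1.43
ee_pos: [0.534, -0.2164, 0.3036]
eef_rot: [1.0, 0.002, 0.001, -0.001]
contact_force: [-0.8, -0.1, -0.0]
width: 0.0852
grip_force: 0.0
```

>>> {"name": "send_rows", "arguments": {
  "rows": "0 0 -0.3 0 0 0 0; 0 0 -0.6 0 0 0 0; 0 0 -1 0 0 0 0; 0 0 -1 0 0 0 0; 0 0 -1 0 0 0 0; 0 0 -1 0 0 0 0"
}}

```text
time_s: 1.93
ee_pos: [0.5309, -0.1002, 0.3039]
eef_rot: [1.0, -0.0, -0.0, 0.0]
contact_force: [0.3, -0.2, 1.1]
width: 0.0853
grip_force: 0.0
```

Run:
```python
from rig import env,viewer,order
import cv2,numpy as np
o=env.get_obs(); f=viewer.grab_frame("wrist")
print(o["time_s"],o["ee_pos"],o["eef_rot"],o["joint_pos"].round(2),f.keys()); print(f["mtx"],f["tool_from_camera"])
np.savez("w1.npz",pos=o["ee_pos"],rot=o["eef_rot"],**f); cv2.imwrite("pics/w1.png",f["frame"][:,:,::-1])
```

```text
1.9333 [ 0.53094115 -0.10023459  0.30385118] [ 9.99999880e-01 -1.07643054e-04 -4.86343271e-05  4.75354936e-04] [-0.29 -0.12  1.89 -0.    1.37  1.29] dict_keys(['frame', 'mtx', 'tool_from_camera'])
[[325.1922621    0.         280.90813453]
 [  0.         325.1922621  207.30873135]
 [  0.           0.           1.        ]] [[ 4.70506874e-04  9.56485132e-01  2.91780689e-01  7.28862420e-02]
 [ 9.99999714e-01 -6.23046964e-04  4.29872241e-04  2.26128052e-04]
 [ 5.92959480e-04  2.91780403e-01 -9.56485151e-01 -6.96002255e-02]
 [ 0.00000000e+00  0.00000000e+00  0.00000000e+00  1.00000000e+00]]
```

View pics/w1.png

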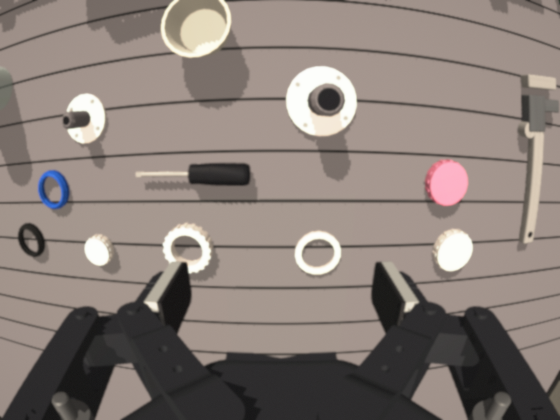

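The wrist view shows the wide collar (322,101), slim collar (85,119), nut (188,249), ring (318,253), white cap (453,250), small cap (98,250), black seal (31,239), and no other confusable parts. I'll fit circles in world coordinates from here.

```bash
cat >> h.py <<'E'
def wrays(f,uv,z):
    K=f["mtx"]; q=(np.atleast_2d(uv)-K[:2,2])/K[0,0]
    th=np.linalg.norm(q,axis=1)+1e-9; s=np.sin(th)/th
    d=np.c_[q[:,0]*s,-q[:,1]*s,-np.cos(th)]
    T=f["tool_from_camera"]; Rt=R.from_quat(f["rot"])
    d=Rt.apply(d@T[:3,:3].T); c=Rt.apply(T[:3,3])+f["pos"]
    return c+d*((z-c[2])/d[:,2])[:,None]
def circ(P):
    A=np.c_[2*P[:,:2],np.ones(len(P))]; s=np.linalg.lstsq(A,(P[:,:2]**2).sum(1),rcond=None)[0]
    return s[:2],2*np.sqrt(s[2]+s[0]**2+s[1]**2)
def wcirc(f,u,v,z,r=30,dark=False,off=35):
    y0,x0=max(v-r,0),max(u-r,0)
    g=cv2.GaussianBlur(f["frame"][y0:v+r,x0:u+r],(3,3),0).mean(2); bg=np.median(f["frame"].mean(2))
    m=((g<45) if dark else (g>bg+off)).astype(np.uint8)
    cs,_=cv2.findContours(m,cv2.RETR_EXTERNAL,cv2.CHAIN_APPROX_NONE)
    h=cv2.convexHull(max(cs,key=cv2.contourArea))
    m2=np.zeros_like(m); cv2.fillPoly(m2,[h],1)
    c=max(cv2.findContours(m2,cv2.RETR_EXTERNAL,cv2.CHAIN_APPROX_NONE)[0],key=cv2.contourArea)[:,0]+[x0,y0]
    return circ(wrays(f,c,z))
E
python3 - <<'E'
from h import *
f=np.load("w1.npz"); g=f["frame"].mean(2); print("bg",np.median(g),g[239-12,31],g[101,300],g[130,326],g[249,168])
for n,a in dict(nut=(188,249,.009),ring=(318,253,.004),seal=(31,239,.0065,22,True),bcap=(453,250,.009),scap=(98,250,.009,24),wide=(322,101,.006,42),slim=(85,119,.006,32)).items():
    c,d=wcirc(f,*a); print(n,c.round(4),(d*1000).round(1))
# pipe tops from dark bore discs
for n,(u,v),z in (("widebore",(328,99),.061),("slimbore",(68,120),.046)):
    print(n,wrays(f,[u,v],z).round(4))
t=np.load("top0.npz"); print("seal top",ray(t,(130.4,261.2),.0065).round(4))
E
```

```text
bg 149.66666666666666 40.0 252.66666666666666 232.0 252.33333333333334
nut [0.4385 0.019 ] 65.7
ring [ 0.4313 -0.1466] 60.1
seal [0.4399 0.2772] 37.7
bcap [ 0.4319 -0.3369] 63.0
scap [0.431  0.1555] 45.6
wide [ 0.6166 -0.1456] 80.0
slim [0.6104 0.1489] 63.9
widebore [[ 0.6161 -0.1453  0.061 ]]
slimbore [[0.6095 0.1459 0.046 ]]
seal top [0.4394 0.2875 0.0065]
```

Both views agree to 2–3 mm, and the sizes match. The open fingertips work out at about 60 mm ahead of the TCP. Next is the nut at (0.440, 0.0185).

>>> {"name": "send_rows", "arguments": {
  "rows": "0 -0.25 -0.33 0.2 0 0 0; 0 -0.5 -0.66 0.4 0 0 0; 0 -0.76 -0.99 0.6 0 0 0; 0 -0.76 -0.99 0.8 0 0 0; 0 -0.76 -0.99 1 0 0 0; 0 -0.76 -0.99 1 0 0 0"
}}

```text
time_s: 2.48
ee_pos: [0.4345, 0.0198, 0.1769]
eef_rot: [1.0, -0.0, -0.007, -0.0]
contact_force: [-0.9, -0.9, -1.2]
width: 0.0854
grip_force: 0.0
```

>>> {"name": "send_rows", "arguments": {
  "rows": "0 0 0 0.25 0 0 0; 0 0 0 0.5 0 0 0; 0 0 0 0.7 0 0 0; 0 0 0 0.8 0 0 0; 0 0 0 0.9 0 0 0; 0 0 0 0.94 0 0 0; 0 0 0 0.94 0 0 0"
}}

```text
time_s: 3.07
ee_pos: [0.4404, 0.0182, 0.0712]
eef_rot: [1.0, -0.001, -0.0, 0.0]
contact_force: [-0.6, -0.4, 0.3]
width: 0.0854
grip_force: 0.0
```

>>> {"name": "send_rows", "arguments": {
  "rows": "0.6 0 0 0 0 0 0; 0.6 0 0 0 0 0 0; 0.6 0 0 0 0 0 0; 0.6 0 0 0 0 0 0; 0.6 0 0 0 0 0 0; 0.6 0 0 0 0 0 0; 0.6 0 0 0 0 0 0; 0.6 0 0 0 0 0 0",
  "force": 40
}}

```text
time_s: 3.73
ee_pos: [0.4411, 0.0193, 0.0729]
eef_rot: [1.0, 0.0, 0.002, 0.0]
contact_force: [0.0, -2.4, 5.8]
width: 0.0572
grip_force: 43.4
```

```bash
cat > snap.py <<'E'
import sys
from rig import env,viewer
import cv2,numpy as np
n=sys.argv[1]; o=env.get_obs(); f=viewer.grab_frame("wrist")
print(o["time_s"],o["ee_pos"].round(4),o["width"],o["grip_force"],o["contact_force"].round(1))
np.savez(n+".npz",pos=o["ee_pos"],rot=o["eef_rot"],**f); cv2.imwrite(f"pics/{n}.png",f["frame"][:,:,::-1])
E
python3 snap.py w2
```

```text
3.7333 [0.4411 0.0193 0.0729] 0.057221705677370976 43.408071393823775 [ 0.  -2.4  5.8]
```

View pics/w2.png

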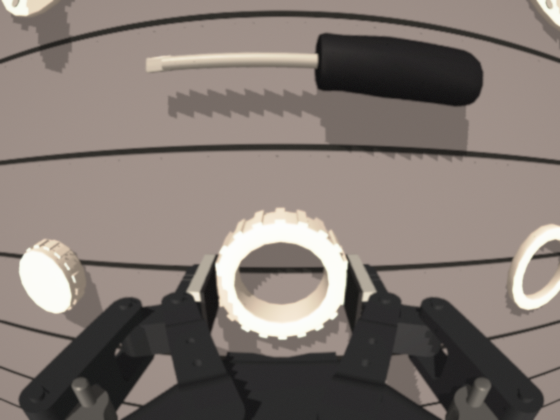

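The pads hold the nut (centre about (282,275)), and the tips are lightly touching the mat. Now I'll check the nut's offset in the grip from its top-face extremes.

Run:
```python
from h import *
f=np.load("w2.npz")
P=wrays(f,[[282,226],[282,338],[282,241],[282,322],[217,280],[347,280]],.018); print((P[:,:2]-f["pos"][:2]).round(4))
g=f["frame"].mean(2); print(g[215:345:4,282].astype(int))
g=g[225:345,212:352]; m=(g>225).astype(np.uint8); print(m.sum())
c=max(cv2.findContours(m,0,1)[0],key=cv2.contourArea); h=cv2.convexHull(c)[:,0]+[212,225]
c,d=circ(wrays(f,h,.018)); print(c-f["pos"][:2],d)
```

```text
[[ 0.0271 -0.0007]
 [-0.0313 -0.0008]
 [ 0.0204 -0.0007]
 [-0.0213 -0.0008]
 [ 0.0014  0.0281]
 [ 0.0013 -0.0296]]
[226 239 252 252 252 251 249 123 110 109 110 109 109  69  44 145 149 148
 148 149 148 149 159 223 225 227 229 246 251 251 249 196 108]
6205
[-0.00058805 -0.00057456] 0.0605872166844324
```

>>> {"name": "send_rows", "arguments": {
  "rows": "0.6 0 0 -0.3 0 0 0; 0.6 0 0 -0.6 0 0 0; 0.6 0 0 -0.85 0 0 0; 0.6 0.25 0.23 -0.85 0 0 0; 0.6 0.5 0.45 -0.85 0 0 0; 0.6 0.74 0.68 -0.85 0 0 0; 0.6 0.74 0.68 -0.85 0 0 0"
}}

```text
time_s: 4.37
ee_pos: [0.5325, -0.0657, 0.1745]
eef_rot: [1.0, -0.001, 0.002, 0.001]
contact_force: [-0.4, 0.3, -0.4]
width: 0.0575
grip_force: 43.4
```

>>> {"name": "send_rows", "arguments": {
  "rows": "0.6 0.25 0.23 0 0 0 0; 0.6 0.5 0.45 0 0 0 0; 0.6 0.74 0.69 0 0 0 0; 0.6 0.74 0.69 0 0 0 0; 0.6 0.74 0.69 0 0 0 0; 0.6 0.74 0.69 0 0 0 0"
}}

```text
time_s: 4.87
ee_pos: [0.6165, -0.1444, 0.1725]
eef_rot: [1.0, -0.0, -0.001, -0.0]
contact_force: [-0.5, 0.1, -1.4]
width: 0.057
grip_force: 43.4
```

```bash
python3 snap.py w3
```

```text
4.8667 [ 0.6165 -0.1444  0.1725] 0.05700911588174323 43.371966200647876 [-0.5  0.1 -1.4]
```

View pics/w3.png

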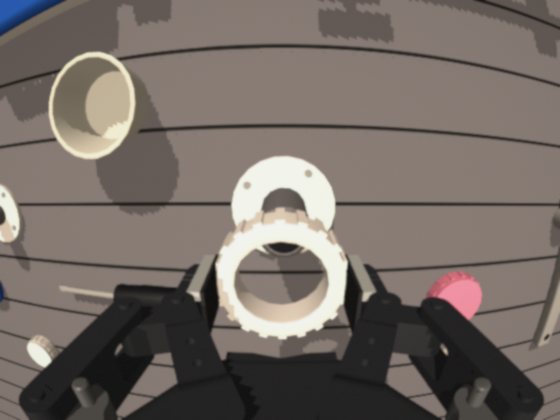

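The nut is held level above the stub, with the collar centred at column 283 and the nut at 282, so they are in line. Lowering with a force check.

>>> {"name": "send_rows", "arguments": {
  "rows": "0.6 0 0 0.15 0 0 0; 0.6 0 0 0.25 0 0 0; 0.6 0 0 0.35 0 0 0; 0.6 0 0 0.42 0 0 0; 0.6 0 0 0.49 0 0 0; 0.6 0 0 0.49 0 0 0"
}}

```text
time_s: 5.42
ee_pos: [0.6157, -0.1441, 0.1118]
eef_rot: [1.0, 0.0, -0.002, -0.001]
contact_force: [-0.8, -0.2, -1.2]
width: 0.0574
grip_force: 43.4
```

>>> {"name": "send_rows", "arguments": {
  "rows": "0.6 0 0 0.08 0 0 0; 0.6 0 0 0.16 0 0 0; 0.6 0 0 0.22 0 0 0; 0.6 0 0 0.26 0 0 0; 0.6 0 0 0.26 0 0 0"
}}

```text
time_s: 5.83
ee_pos: [0.6162, -0.1446, 0.0813]
eef_rot: [1.0, -0.0, -0.001, -0.0]
contact_force: [0.2, 0.7, -0.1]
width: 0.0572
grip_force: 43.4
```

>>> {"name": "send_rows", "arguments": {
  "rows": "0 0 0 0 0 0 0; 0 0 0 0 0 0 0; 0 0 0 0 0 0 0; 0 0 0 0 0 0 0; 0 0 0 0 0 0 0; 0 0 0 -0.1 0 0 0; 0 0 0 -0.3 0 0 0; 0 0 0 -0.6 0 0 0; 0 0 0 -0.9 0 0 0; 0 0 0 -0.9 0 0 0"
}}

```text
time_s: 6.67
ee_pos: [0.6213, -0.146, 0.2018]
eef_rot: [1.0, -0.0, 0.008, 0.002]
contact_force: [2.2, -0.5, 3.0]
width: 0.0856
grip_force: 0.0
```

```bash
python3 snap.py w4
```

```text
6.6667 [ 0.6213 -0.146   0.2018] 0.08557050613244778 0.0 [ 2.2 -0.5  3. ]
```

View pics/w4.png

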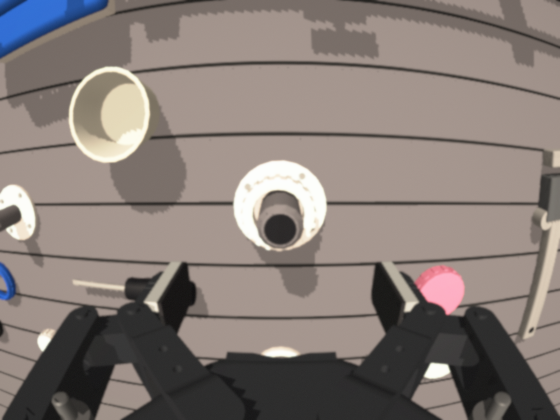

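The nut lies flat on the collar around the pipe at (280,206). The flat ring is next.

>>> {"name": "send_rows", "arguments": {
  "rows": "0 -0.25 0 0 0 0 0; 0 -0.5 0 0 0 0 0; 0 -0.77 0 0 0 0 0; 0 -0.77 0 0 0 0 0"
}}

```text
time_s: 7.05
ee_pos: [0.5191, -0.1436, 0.1883]
eef_rot: [1.0, -0.0, -0.004, -0.001]
contact_force: [-0.9, 0.1, -1.6]
width: 0.0856
grip_force: 0.0
```

>>> {"name": "send_rows", "arguments": {
  "rows": "0 -0.25 0 0.2 0 0 0; 0 -0.5 0.01 0.4 0 0 0; 0 -0.765 0.015 0.6 0 0 0; 0 -0.765 0.015 0.75 0 0 0; 0 -0.765 0.015 0.88 0 0 0; 0 -0.765 0.015 0.96 0 0 0; 0 -0.765 0.015 0.96 0 0 0; 0 -0.765 0.015 0.96 0 0 0"
}}

```text
time_s: 7.72
ee_pos: [0.4334, -0.1466, 0.076]
eef_rot: [1.0, -0.0, -0.0, -0.0]
contact_force: [0.0, 0.8, 0.0]
width: 0.0853
grip_force: 0.0
```

>>> {"name": "send_rows", "arguments": {
  "rows": "0.6 0 0 0 0 0 0; 0.6 0 0 0 0 0 0; 0.6 0 0 0 0 0 0; 0.6 0 0 0 0 0 0; 0.6 0 0 0 0 0 0; 0.6 0 0 0 0 0 0; 0.6 0 0 0 0 0 0; 0.6 0 0 0 0 0 0"
}}

```text
time_s: 8.38
ee_pos: [0.4357, -0.1476, 0.0796]
eef_rot: [1.0, -0.0, 0.003, 0.001]
contact_force: [-0.9, 2.2, 14.4]
width: 0.0343
grip_force: 6.9
```

>>> {"name": "send_rows", "arguments": {
  "rows": "0.6 0 0 -0.25 0 0 0; 0.6 0 0 -0.5 0 0 0; 0.6 0 0 -0.85 0 0 0; 0.6 0 0 -0.85 0 0 0; 0.6 0 0 -0.85 0 0 0"
}}

```text
time_s: 8.8
ee_pos: [0.4351, -0.1475, 0.1821]
eef_rot: [1.0, -0.0, 0.004, 0.002]
contact_force: [-1.0, 0.6, -0.5]
width: 0.0341
grip_force: 0.0
```

```bash
python3 snap.py w5
```

```text
8.8 [ 0.4351 -0.1475  0.1821] 0.034138424534202544 0.0 [-1.   0.6 -0.5]
```

View pics/w5.png

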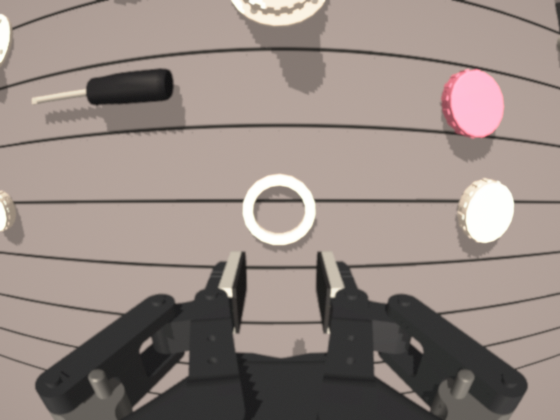

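The fingers closed over the top of the ring: the tips stand only about 67 mm ahead at this opening. The ring is still flat at (279,209) in view. I'll re-measure it and go lower.

Run:
```python
from h import *
f=np.load("w5.npz"); print(f["rot"])
c,d=wcirc(f,279,209,.004,42); print(c,d,c-f["pos"][:2])
f=np.load("w4.npz"); c,d=wcirc(f,280,206,.006,52);print("collar",c,d)
```

```text
[ 9.99990822e-01 -2.29259752e-05  3.86834811e-03  1.84174840e-03]
[ 0.43139729 -0.14625916] 0.05904362915569102 [-0.00366165  0.00121005]
collar [ 0.61699406 -0.14575391] 0.08001861321930834
```

>>> {"name": "send_rows", "arguments": {
  "rows": "0 0 0 0 0 0 0; 0 0 0 0 0 0 0; 0 0 0 0 0 0 0; 0 0 0 0.2 0 0 0; 0 0 0 0.45 0 0 0; 0 0 0 0.7 0 0 0; 0 0 0 0.82 0 0 0; 0 0 0 0.9 0 0 0; 0 0 0 0.9 0 0 0; 0 0 0 0.9 0 0 0"
}}

```text
time_s: 9.68
ee_pos: [0.4328, -0.1465, 0.0696]
eef_rot: [1.0, -0.0, -0.001, -0.0]
contact_force: [-0.5, -1.4, -0.3]
width: 0.085
grip_force: 0.0
```

>>> {"name": "send_rows", "arguments": {
  "rows": "0.5 0 0 0 0 0 0; 0.5 0 0 0 0 0 0; 0.5 0 0 0 0 0 0; 0.5 0 0 0 0 0 0; 0.5 0 0 0 0 0 0; 0.5 0 0 0 0 0 0; 0.5 0 0 0 0 0 0; 0.5 0 0 0 0 0 0"
}}

```text
time_s: 10.35
ee_pos: [0.4341, -0.1471, 0.0721]
eef_rot: [1.0, -0.0, 0.001, 0.001]
contact_force: [-1.4, 1.6, 7.3]
width: 0.0551
grip_force: 41.5
```

>>> {"name": "send_rows", "arguments": {
  "rows": "0.5 0 0 -0.3 0 0 0; 0.5 0 0 -0.6 0 0 0; 0.5 0 0 -0.85 0 0 0; 0.5 0.25 0 -0.85 0 0 0; 0.5 0.5 0 -0.85 0 0 0; 0.5 0.77 0 -0.85 0 0 0; 0.5 0.77 0 -0.85 0 0 0"
}}

```text
time_s: 10.93
ee_pos: [0.5299, -0.147, 0.174]
eef_rot: [1.0, 0.0, 0.003, 0.001]
contact_force: [-0.5, 0.0, 0.3]
width: 0.055
grip_force: 42.8
```

>>> {"name": "send_rows", "arguments": {
  "rows": "0.5 0.25 0 0 0 0 0; 0.5 0.5 -0.01 0 0 0 0; 0.5 0.76 -0.01 0 0 0 0; 0.5 0.76 -0.01 0 0 0 0; 0.5 0.76 -0.01 0 0 0 0; 0.5 0.76 -0.01 0 0 0 0"
}}

```text
time_s: 11.43
ee_pos: [0.6158, -0.1453, 0.172]
eef_rot: [1.0, -0.0, -0.0, -0.0]
contact_force: [0.4, 0.2, 0.2]
width: 0.0549
grip_force: 42.8
```

```bash
python3 snap.py w6
```

```text
11.4333 [ 0.6158 -0.1453  0.172 ] 0.05489758542196083 42.8234257735312 [0.4 0.2 0.2]
```

View pics/w6.png

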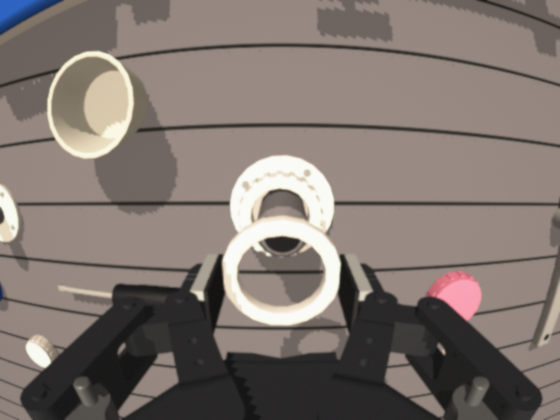

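The ring is held level at (281,272) with the pipe behind it in line. A quick check of its centre, then lower.

Run:
```python
from h import *
f=np.load("w6.npz")
print((wrays(f,[[281,219],[281,325],[222,272],[341,272]],.106)[:,:2]-f["pos"][:2]).round(4))
```

```text
[[ 0.0261 -0.0002]
 [-0.032  -0.0002]
 [-0.0008  0.0279]
 [-0.0007 -0.0288]]
```

>>> {"name": "send_rows", "arguments": {
  "rows": "0.5 0 0 0.15 0 0 0; 0.5 0 0 0.25 0 0 0; 0.5 0 0 0.35 0 0 0; 0.5 0 0 0.42 0 0 0; 0.5 0 0 0.49 0 0 0; 0.5 0 0 0.49 0 0 0"
}}

```text
time_s: 11.98
ee_pos: [0.6152, -0.1451, 0.1107]
eef_rot: [1.0, -0.0, -0.002, -0.001]
contact_force: [-0.1, 0.4, -1.3]
width: 0.0546
grip_force: 42.8
```

The ring sits about 3 mm back in the grip, so I'll shift +2.5 mm in x, lower and release.

>>> {"name": "send_rows", "arguments": {
  "rows": "0.5 0.02 0 0 0 0 0; 0.5 0.02 0 0.05 0 0 0; 0.5 0.02 0 0.1 0 0 0; 0.5 0.02 0 0.1 0 0 0"
}}

```text
time_s: 12.32
ee_pos: [0.6185, -0.1452, 0.1]
eef_rot: [1.0, -0.0, -0.001, -0.0]
contact_force: [-1.4, 0.4, -0.4]
width: 0.055
grip_force: 42.8
```

>>> {"name": "send_rows", "arguments": {
  "rows": "0 0 0 0 0 0 0; 0 0 0 0 0 0 0; 0 0 0 0 0 0 0; 0 0 0 0 0 0 0; 0 0 0 0 0 0 0; 0 0 0 -0.1 0 0 0; 0 0 0 -0.3 0 0 0; 0 0 0 -0.6 0 0 0; 0 0 0 -0.8 0 0 0; 0 0 0 -0.8 0 0 0"
}}

```text
time_s: 13.15
ee_pos: [0.6223, -0.1464, 0.2059]
eef_rot: [1.0, -0.0, 0.006, 0.002]
contact_force: [0.3, 0.2, 1.0]
width: 0.0856
grip_force: 0.0
```

```bash
python3 snap.py w7
python3 - <<'E'
import cv2
im=cv2.imread("pics/w7.png")[140:280,180:380]; cv2.imwrite("pics/w7c.png",cv2.resize(im,None,fx=3,fy=3))
E
```

```text
13.15 [ 0.6223 -0.1464  0.2059] 0.08557136025309994 0.0 [0.3 0.2 1. ]
```

View pics/w7c.png

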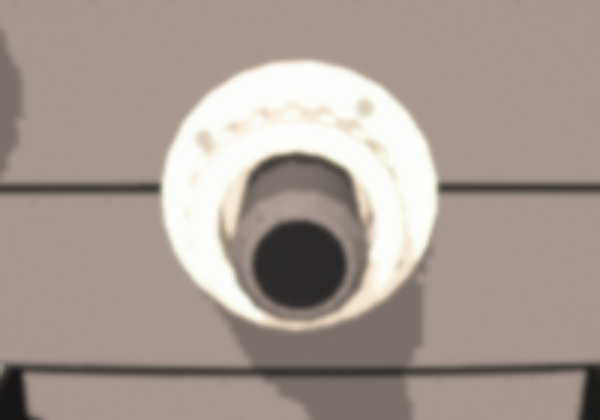

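The ring lies flat on the nut, with the pipe through it at (300,250) in the crop. The seal is next, near (0.439, 0.287).

>>> {"name": "send_rows", "arguments": {
  "rows": "0 -0.25 -0.3 0 0 0 0; 0 -0.5 -0.6 0 0 0 0; 0 -0.75 -0.9 0 0 0 0; 0 -0.75 -0.9 0 0 0 0"
}}

```text
time_s: 13.53
ee_pos: [0.5251, -0.0345, 0.195]
eef_rot: [1.0, 0.001, -0.003, -0.001]
contact_force: [-0.2, 0.5, -0.1]
width: 0.0852
grip_force: 0.0
```

>>> {"name": "send_rows", "arguments": {
  "rows": "0 -0.25 -0.3 0 0 0 0; 0 -0.5 -0.6 0 0 0 0; 0 -0.74 -0.9 0 0 0 0; 0 -0.74 -0.9 0 0 0 0"
}}

```text
time_s: 13.87
ee_pos: [0.4368, 0.073, 0.1957]
eef_rot: [1.0, 0.001, -0.002, -0.0]
contact_force: [-0.1, -1.2, -0.4]
width: 0.0856
grip_force: 0.0
```

>>> {"name": "send_rows", "arguments": {
  "rows": "0 0 -0.3 0 0 0 0; 0 0 -0.6 0 0 0 0; 0 0 -0.9 0 0 0 0; 0 0 -0.9 0 0 0 0"
}}

```text
time_s: 14.2
ee_pos: [0.4396, 0.1829, 0.1971]
eef_rot: [1.0, 0.002, -0.0, -0.001]
contact_force: [-0.8, -0.3, 0.5]
width: 0.0854
grip_force: 0.0
```

>>> {"name": "send_rows", "arguments": {
  "rows": "0 0 -0.3 0 0 0 0; 0 0 -0.6 0 0 0 0; 0 0 -0.9 0 0 0 0; 0 0 -0.9 0 0 0 0; 0 0 -0.9 0 0 0 0; 0 0 -0.9 0 0 0 0; 0 0 -0.9 0 0 0 0"
}}

```text
time_s: 14.78
ee_pos: [0.4401, 0.2855, 0.1966]
eef_rot: [1.0, -0.001, -0.0, 0.0]
contact_force: [0.9, -0.2, -0.0]
width: 0.0853
grip_force: 0.0
```

```bash
python3 snap.py w8
python3 - <<'E'
from h import *
f=np.load("w8.npz"); print(wcirc(f,279,214,.0065,36,True))
E
```

```text
14.7833 [0.4401 0.2855 0.1966] 0.08534376325480032 0.0 [ 0.9 -0.2 -0. ]
(array([0.4395283 , 0.27294982]), np.float64(0.02562427294765341))
```

View pics/w8.png

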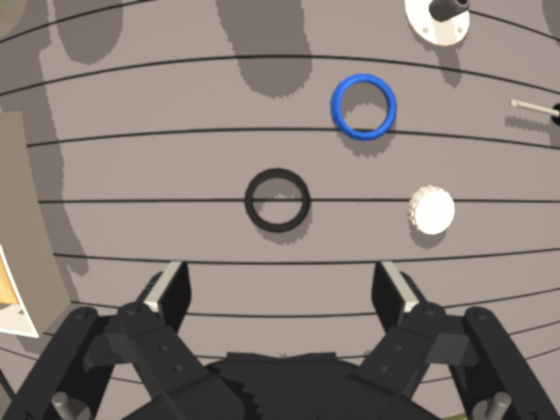

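The seal is at (278,201), spanning 245–310 by 168–232. The tray wall is at about (50,260) on the left and may be close, so I'll compute both.

Run:
```python
from h import *
f=np.load("w8.npz")
P=wrays(f,[[245,200],[310,200],[278,168],[278,232]],.0065); print(P.round(4))
print(wrays(f,[[68,298],[25,115],[22,250]],.0).round(3)); print(wrays(f,[[36,334],[0,240]],.05).round(3))
g=f["frame"].mean(2)[158:244,234:322]; m=(g<75).astype(np.uint8); c=max(cv2.findContours(m,0,1)[0],key=cv2.contourArea); h=cv2.convexHull(c)[:,0]+[234,158]
print(circ(wrays(f,h,.0065)))
```

```text
[[0.44   0.3151 0.0065]
 [0.44   0.261  0.0065]
 [0.4669 0.2875 0.0065]
 [0.4115 0.2877 0.0065]]
[[0.322 0.532 0.   ]
 [0.53  0.545 0.   ]
 [0.38  0.588 0.   ]]
[[0.301 0.556 0.05 ]
 [0.413 0.563 0.05 ]]
(array([0.43930414, 0.28826805]), np.float64(0.05832143091825221))
```

>>> {"name": "send_rows", "arguments": {
  "rows": "0 0 -0.02 0.25 0 0 0; 0 0 -0.02 0.5 0 0 0; 0 0 -0.02 0.75 0 0 0; 0 0 -0.02 0.85 0 0 0; 0 0 -0.02 0.95 0 0 0; 0 0 -0.02 0.95 0 0 0"
}}

```text
time_s: 15.33
ee_pos: [0.4393, 0.2879, 0.0811]
eef_rot: [1.0, -0.001, -0.002, 0.001]
contact_force: [-0.1, -1.0, -0.0]
width: 0.0854
grip_force: 0.0
```

>>> {"name": "send_rows", "arguments": {
  "rows": "0 0 0 0.05 0 0 0; 0 0 0 0.1 0 0 0; 0 0 0 0.1 0 0 0; 0.5 0 0 0.1 0 0 0; 0.5 0 0 0.1 0 0 0; 0.5 0 0 0.1 0 0 0; 0.5 0 0 0.1 0 0 0; 0.5 0 0 0.1 0 0 0; 0.5 0 0 0.1 0 0 0; 0.5 0 0 0.1 0 0 0"
}}

```text
time_s: 16.17
ee_pos: [0.4408, 0.2895, 0.0726]
eef_rot: [1.0, 0.0, 0.001, -0.0]
contact_force: [-2.4, -1.2, 5.4]
width: 0.0534
grip_force: 40.8
```

>>> {"name": "send_rows", "arguments": {
  "rows": "0.5 0 0 -0.3 0 0 0; 0.5 0 0 -0.6 0 0 0; 0.5 0 0 -0.9 0 0 0; 0.5 0 0.3 -0.9 0 0 0; 0.5 0 0.6 -0.9 0 0 0; 0.5 0 0.91 -0.9 0 0 0; 0.5 0 0.91 -0.9 0 0 0"
}}

```text
time_s: 16.75
ee_pos: [0.4401, 0.1759, 0.1795]
eef_rot: [1.0, -0.002, 0.0, 0.001]
contact_force: [-0.0, 0.4, -0.6]
width: 0.0535
grip_force: 42.1
```

>>> {"name": "send_rows", "arguments": {
  "rows": "0.5 0 0.3 0 0 0 0; 0.5 0 0.6 0 0 0 0; 0.5 0 0.9 0 0 0 0; 0.5 0 0.9 0 0 0 0"
}}

```text
time_s: 17.08
ee_pos: [0.4403, 0.0679, 0.1795]
eef_rot: [1.0, -0.003, 0.0, 0.001]
contact_force: [-0.3, 0.1, -0.2]
width: 0.0533
grip_force: 42.2
```

>>> {"name": "send_rows", "arguments": {
  "rows": "0.5 0.25 0.3 0 0 0 0; 0.5 0.5 0.6 0 0 0 0; 0.5 0.75 0.9 0 0 0 0; 0.5 0.75 0.9 0 0 0 0"
}}

```text
time_s: 17.42
ee_pos: [0.5331, -0.039, 0.1802]
eef_rot: [1.0, -0.001, 0.002, 0.001]
contact_force: [-0.8, 1.0, -0.1]
width: 0.0535
grip_force: 42.2
```

>>> {"name": "send_rows", "arguments": {
  "rows": "0.5 0.25 0.3 0 0 0 0; 0.5 0.5 0.6 0 0 0 0; 0.5 0.74 0.9 0 0 0 0; 0.5 0.74 0.9 0 0 0 0; 0.5 0.74 0.9 0 0 0 0; 0.5 0.74 0.9 0 0 0 0; 0.5 0.74 0.9 0 0 0 0"
}}

```text
time_s: 18.0
ee_pos: [0.6183, -0.1428, 0.1787]
eef_rot: [1.0, 0.0, -0.001, -0.0]
contact_force: [0.8, 0.4, 0.8]
width: 0.0533
grip_force: 42.2
```

```bash
python3 snap.py w9
```

```text
18.0 [ 0.6183 -0.1428  0.1787] 0.05325934624781213 42.20431147732512 [0.8 0.4 0.8]
```

View pics/w9.png

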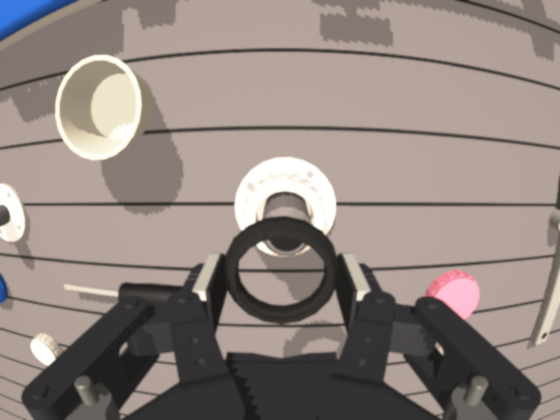

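The seal is held level at (283,269), narrow end up, and the collar is centred at (285,207). A quick offset check.

Run:
```python
from h import *
f=np.load("w9.npz")
P=wrays(f,[[283,217],[283,322],[226,269],[340,269]],.113)[:,:2]-f["pos"][:2]; print(P.round(4),(P[0,0]+P[1,0])/2)
print(wrays(f,[[235,207],[336,207]],.006)[:,:2].round(4))
```

```text
[[ 0.0271 -0.001 ]
 [-0.0298 -0.0012]
 [ 0.001   0.0258]
 [ 0.0011 -0.0281]] -0.0013431666712693247
[[ 0.6173 -0.1068]
 [ 0.6174 -0.1861]]
```

>>> {"name": "send_rows", "arguments": {
  "rows": "0.5 0 0.02 0 0 0 0; 0.5 0 0.02 0.12 0 0 0; 0.5 0 0.02 0.25 0 0 0; 0.5 0 0.02 0.35 0 0 0; 0.5 0 0.02 0.42 0 0 0; 0.5 0 0.02 0.5 0 0 0; 0.5 0 0.02 0.5 0 0 0"
}}

```text
time_s: 18.63
ee_pos: [0.6175, -0.146, 0.1162]
eef_rot: [1.0, -0.0, -0.002, -0.001]
contact_force: [-0.1, 0.4, -0.6]
width: 0.053
grip_force: 42.2
```

>>> {"name": "send_rows", "arguments": {
  "rows": "0.5 0 0 0.03 0 0 0; 0.5 0 0 0.06 0 0 0; 0.5 0 0 0.1 0 0 0; 0.5 0 0 0.1 0 0 0"
}}

```text
time_s: 18.97
ee_pos: [0.6187, -0.1466, 0.1065]
eef_rot: [1.0, -0.0, -0.0, -0.0]
contact_force: [-0.1, 0.1, -1.4]
width: 0.0534
grip_force: 42.2
```

>>> {"name": "send_rows", "arguments": {
  "rows": "0 0 0 0 0 0 0; 0 0 0 0 0 0 0; 0 0 0 0 0 0 0; 0 0 0 0 0 0 0; 0 0 0 0 0 0 0; 0 0 0 -0.1 0 0 0; 0 0 0 -0.3 0 0 0; 0 0 0 -0.55 0 0 0; 0 0 0 -0.75 0 0 0; 0 0 0 -0.75 0 0 0"
}}

```text
time_s: 19.8
ee_pos: [0.6221, -0.1475, 0.2053]
eef_rot: [1.0, -0.0, 0.006, 0.002]
contact_force: [1.1, -0.2, 1.2]
width: 0.0855
grip_force: 0.0
```

```bash
python3 snap.py w10
```

```text
19.8 [ 0.6221 -0.1475  0.2053] 0.08546768002639463 0.0 [ 1.1 -0.2  1.2]
```

>>> {"name": "send_rows", "arguments": {
  "rows": "0 -0.25 0.26 0 0 0 0; 0 -0.5 0.52 0 0 0 0; 0 -0.77 0.79 0 0 0 0; 0 -0.77 0.79 0 0 0 0"
}}

```text
time_s: 20.18
ee_pos: [0.5227, -0.244, 0.1959]
eef_rot: [1.0, -0.002, -0.002, 0.0]
contact_force: [0.5, 0.0, -0.7]
width: 0.0854
grip_force: 0.0
```

>>> {"name": "send_rows", "arguments": {
  "rows": "0 -0.25 0.26 0 0 0 0; 0 -0.5 0.52 0 0 0 0; 0 -0.77 0.79 0 0 0 0; 0 -0.77 0.79 0 0 0 0; 0 -0.77 0.79 0 0 0 0; 0 -0.77 0.79 0 0 0 0; 0 -0.77 0.79 0 0 0 0"
}}

```text
time_s: 20.77
ee_pos: [0.4348, -0.3353, 0.1968]
eef_rot: [1.0, 0.0, -0.0, -0.0]
contact_force: [-0.6, -0.1, 0.8]
width: 0.0856
grip_force: 0.0
```

```bash
python3 snap.py w11
python3 - <<'E'
from h import *
f=np.load("w11.npz"); print("cap",wcirc(f,279,209,.012,48))
a=cv2.resize(cv2.imread("pics/w10.png")[140:280,180:380],None,fx=2,fy=2); b=cv2.resize(cv2.imread("pics/w11.png")[120:300,150:410],(400,280)); cv2.imwrite("pics/m1.png",np.hstack([a,b]))
E
```

```text
20.7667 [ 0.4348 -0.3353  0.1968] 0.08557629434852533 0.0 [-0.6 -0.1  0.8]
cap (array([ 0.43227596, -0.33427665]), np.float64(0.059372456965041544))
```

View pics/m1.png

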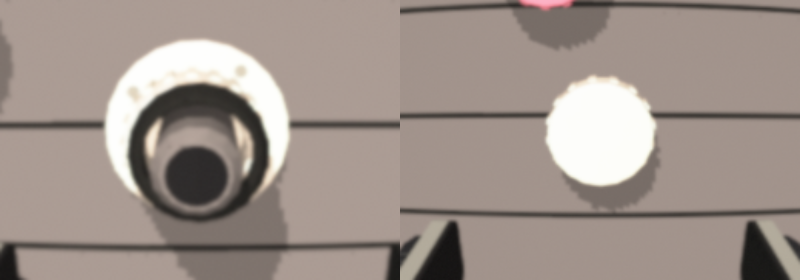

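The seal lies flat around the pipe on the ring at (200,150) in the left panel, and the white cap is at (600,130) in the right panel, measured at (0.4325, -0.3345). Grasping it now.

>>> {"name": "send_rows", "arguments": {
  "rows": "0 -0.02 -0.01 0.25 0 0 0; 0 -0.02 -0.01 0.5 0 0 0; 0 -0.02 -0.01 0.75 0 0 0; 0 -0.02 -0.01 0.85 0 0 0; 0 -0.02 -0.01 0.95 0 0 0; 0 -0.02 -0.01 0.95 0 0 0"
}}

```text
time_s: 21.32
ee_pos: [0.4314, -0.3335, 0.0809]
eef_rot: [1.0, 0.001, -0.001, -0.001]
contact_force: [-0.6, -0.3, 0.3]
width: 0.0851
grip_force: 0.0
```

>>> {"name": "send_rows", "arguments": {
  "rows": "0 0 0 0.05 0 0 0; 0 0 0 0.08 0 0 0; 0 0 0 0.08 0 0 0; 0.5 0 0 0.08 0 0 0; 0.5 0 0 0.08 0 0 0; 0.5 0 0 0.08 0 0 0; 0.5 0 0 0.08 0 0 0; 0.5 0 0 0.08 0 0 0; 0.5 0 0 0.08 0 0 0; 0.5 0 0 0.08 0 0 0"
}}

```text
time_s: 22.15
ee_pos: [0.4323, -0.3356, 0.0749]
eef_rot: [1.0, -0.0, 0.001, 0.001]
contact_force: [-0.6, 1.5, 5.8]
width: 0.0543
grip_force: 42.6
```

>>> {"name": "send_rows", "arguments": {
  "rows": "0.5 0 0 -0.3 0 0 0; 0.5 0 0 -0.6 0 0 0; 0.5 0 0 -0.9 0 0 0; 0.5 0.25 -0.26 -0.9 0 0 0; 0.5 0.5 -0.52 -0.9 0 0 0; 0.5 0.77 -0.79 -0.9 0 0 0; 0.5 0.77 -0.79 -0.9 0 0 0"
}}

```text
time_s: 22.73
ee_pos: [0.527, -0.2366, 0.182]
eef_rot: [1.0, 0.002, 0.001, -0.001]
contact_force: [-1.1, 0.3, -0.0]
width: 0.0541
grip_force: 42.6
```

>>> {"name": "send_rows", "arguments": {
  "rows": "0.5 0.25 -0.26 0 0 0 0; 0.5 0.5 -0.52 0 0 0 0; 0.5 0.78 -0.78 0 0 0 0; 0.5 0.78 -0.78 0 0 0 0; 0.5 0.78 -0.78 0 0 0 0; 0.5 0.78 -0.78 0 0 0 0; 0.5 0.78 -0.78 0 0 0 0; 0.5 0.78 -0.78 0 0 0 0"
}}

```text
time_s: 23.4
ee_pos: [0.6166, -0.1478, 0.1812]
eef_rot: [1.0, -0.001, -0.0, -0.0]
contact_force: [-0.2, -0.4, -1.0]
width: 0.0544
grip_force: 42.6
```

```bash
python3 snap.py w12
python3 - <<'E'
from h import *
f=np.load("w12.npz"); g=f["frame"].mean(2); p=f["pos"]
# cap top face: bright region below collar; top at TCP-.0745+.018
u=282; print(g[200:345:4,u].astype(int)); 
for v in (262,275,290): print([int(x) for x in g[v,205:360:4]])
E
```

```text
23.4 [ 0.6166 -0.1478  0.1812] 0.054398756343505716 42.59573380462825 [-0.2 -0.4 -1. ]
[ 88 121 125 181 194 197 236 237 237 236 237 237 236 236 236 236 236 236
 236 236 236 235 235 236 235 235 235 235 235 235 235 234 184 122 123 122
 122]
[135, 139, 136, 38, 117, 236, 237, 237, 237, 237, 237, 237, 236, 236, 236, 237, 237, 236, 236, 236, 235, 236, 235, 236, 235, 236, 235, 236, 235, 235, 235, 236, 235, 234, 76, 43, 138, 139, 136]
[139, 119, 27, 15, 168, 236, 236, 236, 237, 237, 236, 236, 236, 236, 237, 237, 236, 236, 236, 236, 235, 235, 236, 235, 235, 235, 236, 235, 235, 235, 235, 235, 235, 235, 200, 18, 29, 124, 139]
[57, 19, 17, 16, 43, 197, 214, 236, 236, 236, 236, 236, 236, 236, 235, 235, 235, 235, 235, 236, 235, 235, 235, 235, 235, 235, 235, 235, 235, 235, 235, 235, 235, 232, 44, 19, 18, 21, 58]
```

Run:
```python
from h import *
f=np.load("w12.npz")
P=wrays(f,[[282,223],[282,327],[222,270],[340,270]],.1243)[:,:2]; print(P.round(4),P[:2].mean(0)[0],P[2:].mean(0)[1])
```

```text
[[ 0.6441 -0.1485]
 [ 0.5904 -0.1485]
 [ 0.6219 -0.1219]
 [ 0.6218 -0.1742]] 0.6172687448363785 -0.14804034390672233
```

>>> {"name": "send_rows", "arguments": {
  "rows": "0.5 0 -0.015 0 0 0 0; 0.5 0 -0.015 0.12 0 0 0; 0.5 0 -0.015 0.24 0 0 0; 0.5 0 -0.015 0.34 0 0 0; 0.5 0 -0.015 0.4 0 0 0; 0.5 0 -0.015 0.45 0 0 0; 0.5 0 -0.015 0.45 0 0 0"
}}

```text
time_s: 24.03
ee_pos: [0.6167, -0.1444, 0.1249]
eef_rot: [1.0, -0.0, -0.002, -0.001]
contact_force: [0.2, -0.8, -1.6]
width: 0.0546
grip_force: 42.7
```

>>> {"name": "send_rows", "arguments": {
  "rows": "0 0 0 0 0 0 0; 0 0 0 0 0 0 0; 0 0 0 0 0 0 0; 0 0 0 0 0 0 0; 0 0 0 0 0 0 0; 0 0 0 -0.1 0 0 0; 0 0 0 -0.3 0 0 0; 0 0 0 -0.5 0 0 0; 0 0 0 -0.6 0 0 0; 0 0 0 -0.6 0 0 0"
}}

```text
time_s: 24.87
ee_pos: [0.6198, -0.1454, 0.2048]
eef_rot: [1.0, -0.0, 0.004, 0.001]
contact_force: [0.8, 0.2, 0.2]
width: 0.0854
grip_force: 0.0
```

>>> {"name": "send_rows", "arguments": {
  "rows": "0 -0.25 -0.27 0 0 0 0; 0 -0.5 -0.55 0 0 0 0; 0 -0.77 -0.83 0 0 0 0; 0 -0.77 -0.83 0 0 0 0"
}}

```text
time_s: 25.2
ee_pos: [0.521, -0.0421, 0.1968]
eef_rot: [1.0, 0.001, -0.003, -0.001]
contact_force: [1.6, 0.3, -0.8]
width: 0.0854
grip_force: 0.0
```

>>> {"name": "send_rows", "arguments": {
  "rows": "0 -0.25 -0.27 0 0 0 0; 0 -0.5 -0.55 0 0 0 0; 0 -0.77 -0.83 0 0 0 0; 0 -0.77 -0.83 0 0 0 0"
}}

```text
time_s: 25.53
ee_pos: [0.4292, 0.0569, 0.1976]
eef_rot: [1.0, 0.001, -0.002, -0.001]
contact_force: [0.3, -0.7, -1.1]
width: 0.0856
grip_force: 0.0
```

>>> {"name": "send_rows", "arguments": {
  "rows": "0 0 -0.27 0 0 0 0; 0 0 -0.55 0 0 0 0; 0 0 -0.83 0 0 0 0; 0 0 -0.83 0 0 0 0; 0 0 -0.83 0 0 0 0; 0 0 -0.83 0 0 0 0; 0 0 -0.83 0 0 0 0"
}}

```text
time_s: 26.12
ee_pos: [0.4331, 0.1532, 0.1991]
eef_rot: [1.0, -0.001, -0.0, 0.0]
contact_force: [-0.2, -0.0, 0.3]
width: 0.0854
grip_force: 0.0
```

```bash
python3 snap.py w13
python3 - <<'E'
from h import *
from rig import viewer
f=np.load("w13.npz"); print("scap",wcirc(f,279,209,.012,40))
t=viewer.grab_frame("top"); cv2.imwrite("pics/top1.png",t["frame"][:,:,::-1])
c,ax,A=blob(t["frame"],(311,187),r=14); print("top",c,ax)
E
```

```text
26.1167 [0.4331 0.1532 0.1991] 0.08544385101937328 0.0 [-0.2 -0.   0.3]
scap (array([0.43235583, 0.15122522]), np.float64(0.04339379118606204))Traceback (most recent call last):
  File "<stdin>", line 5, in <module>
  File "h.py", line 11, in blob
    c=max(cs,key=cv2.contourArea); h=cv2.convexHull(c)
ValueError: max() iterable argument is empty
```

>>> {"name": "send_rows", "arguments": {
  "rows": "0 0 0.01 0.25 0 0 0; 0 0 0.01 0.5 0 0 0; 0 0 0.01 0.75 0 0 0; 0 0 0.01 0.85 0 0 0; 0 0 0.01 0.95 0 0 0; 0 0 0.01 0.95 0 0 0"
}}

```text
time_s: 26.72
ee_pos: [0.4312, 0.1515, 0.0827]
eef_rot: [1.0, -0.001, -0.003, 0.001]
contact_force: [-0.5, -0.1, 0.3]
width: 0.0854
grip_force: 0.0
```

>>> {"name": "send_rows", "arguments": {
  "rows": "0 0 0 0.05 0 0 0; 0 0 0 0.08 0 0 0; 0 0 0 0.08 0 0 0; 0.8 0 0 0.08 0 0 0; 0.8 0 0 0.08 0 0 0; 0.8 0 0 0.08 0 0 0; 0.8 0 0 0.08 0 0 0; 0.8 0 0 0.08 0 0 0; 0.8 0 0 0.08 0 0 0; 0.8 0 0 0.08 0 0 0"
}}

```text
time_s: 27.55
ee_pos: [0.4336, 0.153, 0.0767]
eef_rot: [1.0, -0.0, 0.001, -0.0]
contact_force: [-1.1, -0.2, 5.7]
width: 0.038
grip_force: 40.3
```

>>> {"name": "send_rows", "arguments": {
  "rows": "0.8 0 0 -0.25 0 0 0; 0.8 0 0 -0.5 0 0 0; 0.8 0 0 -0.75 0 0 0; 0.8 0.25 0 -0.75 0 0 0; 0.8 0.5 0.02 -0.75 0 0 0; 0.8 0.75 0.02 -0.75 0 0 0; 0.8 0.75 0.02 -0.75 0 0 0"
}}

```text
time_s: 28.13
ee_pos: [0.527, 0.1502, 0.1666]
eef_rot: [1.0, -0.001, 0.002, -0.0]
contact_force: [0.5, -0.7, -0.6]
width: 0.0385
grip_force: 40.3
```

>>> {"name": "send_rows", "arguments": {
  "rows": "0.8 0.25 0 0 0 0 0; 0.8 0.5 0 0 0 0 0; 0.8 0.74 0 0 0 0 0; 0.8 0.74 0 0 0 0 0; 0.8 0.74 0 0 0 0 0; 0.8 0.74 0 0 0 0 0; 0.8 0.74 0 0 0 0 0; 0.8 0.74 0 0 0 0 0"
}}

```text
time_s: 28.8
ee_pos: [0.6106, 0.1505, 0.1657]
eef_rot: [1.0, 0.0, -0.0, 0.0]
contact_force: [0.6, -0.9, -0.4]
width: 0.0382
grip_force: 40.3
```

```bash
python3 snap.py w14
python3 - <<'E'
from h import *
f=np.load("w14.npz"); g=f["frame"].mean(2)
print(g[160:345:4,281].astype(int)); print(g[268,215:350:3].astype(int))
for v in (200,206): print(v,g[v,220:345:3].astype(int))
E
```

```text
28.8 [0.6106 0.1505 0.1657] 0.03815796627223054 40.33411472431908 [ 0.6 -0.9 -0.4]
[144 145 178 250 250 250 250 250 250 249 113 111 112 117 138 149  69 153
 213 229 229 251 250 250 250 250 250 250 250 250 250 250 250 250 249 249
 249 249 249 172 144 142  69 144 143 144 144]
[ 42  51 150 163 162 158  67  26 123 235 250 250 251 251 250 250 250 250
 250 250 250 250 250 250 250 250 250 250 250 250 250 250 250 250 250 246
 102  30  74 159 163 162 145  47  42]
200 [ 81  81  81  82  82  82  84 203 250 251 251 251 250 250 250 250 250 249
 219 137 114 112 117 190 246 250 250 250 250 250 250 250 250 250 236  88
  83  83  82  82  81  80]
206 [145 144 144 145 145 144 153 247 251 251 251 251 250 250 250 250 234 109
 108 111 113 110 105 100  93 214 250 250 250 250 250 250 250 250 249 169
 145 144 144 144 145 145]
```

View pics/w14.png

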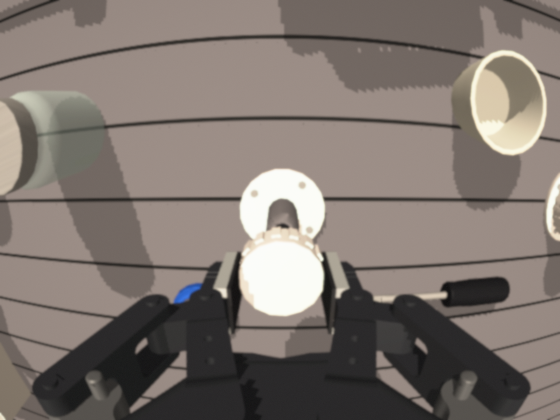

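The small cap is held level at (282,277), and the slim collar is centred at (282,208) in line with it. A numeric check follows; that was my last picture view.

Run:
```python
from h import *
f=np.load("w14.npz")
P=wrays(f,[[281,242.5],[281,315.5],[241,268],[324,268]],.107)[:,:2]; print(P.round(4))
g=f["frame"].mean(2)[150:218,225:342]; m=(g>225).astype(np.uint8); c=max(cv2.findContours(m,0,1)[0],key=cv2.contourArea); h=cv2.convexHull(c)[:,0]+[225,150]
h=h[h[:,1]<214]; print("collar",circ(wrays(f,h,.006)))
```

```text
[[0.6285 0.1503]
 [0.5901 0.1503]
 [0.616  0.1681]
 [0.616  0.1311]]
collar (array([0.61103115, 0.14980732]), np.float64(0.062007570467036664))
```

>>> {"name": "send_rows", "arguments": {
  "rows": "0.8 0.015 0 0 0 0 0; 0.8 0.015 0 0.12 0 0 0; 0.8 0.015 0 0.24 0 0 0; 0.8 0.015 0 0.34 0 0 0; 0.8 0.015 0 0.4 0 0 0; 0.8 0.015 0 0.44 0 0 0; 0.8 0.015 0 0.44 0 0 0"
}}

```text
time_s: 29.43
ee_pos: [0.6129, 0.1503, 0.1116]
eef_rot: [1.0, -0.0, -0.001, 0.0]
contact_force: [0.2, 1.1, 1.2]
width: 0.038
grip_force: 40.4
```

Now I'll release, lift away and go high, then check both caps numerically.

>>> {"name": "send_rows", "arguments": {
  "rows": "0 0 0 0 0 0 0; 0 0 0 0 0 0 0; 0 0 0 0 0 0 0; 0 0 0 0 0 0 0; 0 0 0 0 0 0 0; 0 0 0 0 0 0 0; 0 0 0 -0.1 0 0 0; 0 0 0 -0.3 0 0 0; 0 0 0 -0.6 0 0 0; 0 0 0 -0.8 0 0 0"
}}

```text
time_s: 30.27
ee_pos: [0.6142, 0.1505, 0.2126]
eef_rot: [1.0, -0.0, 0.001, -0.0]
contact_force: [0.2, -0.2, -0.7]
width: 0.0854
grip_force: 0.0
```

>>> {"name": "send_rows", "arguments": {
  "rows": "0 -0.25 0.2 -0.15 0 0 0; 0 -0.5 0.4 -0.3 0 0 0; 0 -0.75 0.6 -0.5 0 0 0; 0 -1 0.8 -0.6 0 0 0; 0 -1 0.9 -0.6 0 0 0; 0 -1 0.9 -0.6 0 0 0; 0 -1 0.9 -0.6 0 0 0; 0 -1 0.9 -0.6 0 0 0; 0 -1 0.9 -0.6 0 0 0"
}}

```text
time_s: 31.02
ee_pos: [0.4939, 0.0431, 0.2807]
eef_rot: [1.0, 0.0, -0.001, -0.0]
contact_force: [0.1, -0.0, 0.6]
width: 0.0854
grip_force: 0.0
```

```bash
python3 snap.py w15
python3 - <<'E'
from h import *
from rig import viewer
f=np.load("w15.npz"); T=f["tool_from_camera"]; Rt=R.from_quat(f["rot"])
K=f["mtx"]
def proj(p):
    c=T[:3,:3].T@(Rt.inv().apply(np.array(p)-f["pos"])-T[:3,3]); th=np.arctan2(np.hypot(c[0],c[1]),-c[2]); s=th/np.hypot(c[0],c[1])*K[0,0]
    return np.array([K[0,2]+c[0]*s,K[1,2]-c[1]*s])
t=viewer.grab_frame("top"); Rc=R.from_quat(t["orientation"])
def tproj(p):
    c=Rc.inv().apply(np.array(p)-t["xyz"]); return np.array([t["mtx"][0,2]-c[0]/c[2]*t["mtx"][0,0],t["mtx"][1,2]+c[1]/c[2]*t["mtx"][0,0]])
for n,p in (("big",(.617,-.146,.067)),("small",(.611,.1498,.052))):
    for nm,im,q in (("wrist",f["frame"],proj(p)),("top",t["frame"],tproj(p))):
        u,v=q.round().astype(int); print(n,nm,u,v)
        if 30<u<530 and 30<v<390:
            w=34 if nm=="wrist" else 20
            g=im[v-w:v+w,u-w:u+w].mean(2); s=3 if nm=="wrist" else 2
            print("row",g[w,::s].astype(int)); print("col",g[::s,w].astype(int))
E
```

```text
31.0167 [0.4939 0.0431 0.2807] 0.08543541553644801 0.0 [ 0.1 -0.   0.6]
big wrist 477 72
row [ 82 145 221 237 253 253 253 253 253 253 253 253 253 253 253 253 253 252
 180 155 155 154 155]
col [154 154 160 250 253 253 253 253 253 253 253 253 253 253 253 253 253 253
 253 253 251 186 157]
big top 310 187
row [134 157 231 235 228 242 243 242 243 242 242 241 243 242 243 240 238 188
 137 133]
col [ 99 127 136 136 175 237 242 241 242 242 242 243 242 242 242 238 179 152
 179 199]
small wrist 167 69
row [156 155 152 149 143 231 253 253 253 253 253 253 253 253 253 253 253 253
 162 186 253 253 253]
col [156 155 156 155 195 253 253 253 253 253 253 253 253 253 253 253 253 253
 192 245 238 250 141]
small top 186 189
row [ 95  97 101  99  99 123 227 242 242 242 243 243 242 239 204 231 242 239
 171 105]
col [137 132 134 134 134 159 229 242 241 242 243 242 235 144  88  93 101 111
 119 128]
```

Both caps appear in place, but the small cap looks slightly foreshortened in the top view, so I'll look closer with the wrist camera.

>>> {"name": "send_rows", "arguments": {
  "rows": "0 0.2 -0.3 0 0 0 0; 0 0.4 -0.6 0 0 0 0; 0 0.55 -0.89 0.2 0 0 0; 0 0.55 -0.89 0.3 0 0 0; 0 0.55 -0.89 0.3 0 0 0; 0 0.55 -0.89 0.3 0 0 0; 0 0.55 -0.89 0.3 0 0 0; 0 0.55 -0.89 0.3 0 0 0"
}}

```text
time_s: 31.78
ee_pos: [0.5599, 0.1486, 0.2463]
eef_rot: [1.0, -0.001, 0.001, -0.0]
contact_force: [-0.3, -0.7, -0.4]
width: 0.0853
grip_force: 0.0
```

```bash
python3 snap.py w16
python3 - <<'E'
from h import *
f=np.load("w16.npz"); T=f["tool_from_camera"]; Rt=R.from_quat(f["rot"]); K=f["mtx"]
def proj(p):
    c=T[:3,:3].T@(Rt.inv().apply(np.array(p)-f["pos"])-T[:3,3]); n=np.hypot(c[0],c[1]); s=np.arctan2(n,-c[2])/n*K[0,0]
    return np.array([K[0,2]+c[0]*s,K[1,2]-c[1]*s])
g=f["frame"].mean(2).astype(int)
u,v=proj((.611,.1498,.052)).round().astype(int); print("cap exp",u,v,"radius px",proj((.611,.1298,.052))[0]-u, "top edge",proj((.631,.1498,.052))[1],"bottom",proj((.591,.1498,.052))[1],"rimfront",proj((.591,.1498,.034))[1],"rimback",proj((.631,.1498,.034))[1])
print("col",list(zip(range(v-50,v+60,3),g[v-50:v+60:3,u])))
print("row",list(zip(range(u-60,u+60,3),g[v,u-60:u+60:3])))
E
```

```text
31.7833 [0.5599 0.1486 0.2463] 0.0853052316610153 0.0 [-0.3 -0.7 -0.4]
cap exp 279 138 radius px 25.00329131501394 top edge 113.57269392459828 bottom 162.41182048028423 rimfront 159.21451628191875 rimback 113.44413582089344
col [(88, np.int64(159)), (91, np.int64(159)), (94, np.int64(160)), (97, np.int64(159)), (100, np.int64(161)), (103, np.int64(248)), (106, np.int64(253)), (109, np.int64(253)), (112, np.int64(253)), (115, np.int64(253)), (118, np.int64(253)), (121, np.int64(253)), (124, np.int64(253)), (127, np.int64(253)), (130, np.int64(253)), (133, np.int64(253)), (136, np.int64(253)), (139, np.int64(253)), (142, np.int64(253)), (145, np.int64(253)), (148, np.int64(253)), (151, np.int64(253)), (154, np.int64(253)), (157, np.int64(253)), (160, np.int64(250)), (163, np.int64(237)), (166, np.int64(236)), (169, np.int64(127)), (172, np.int64(118)), (175, np.int64(118)), (178, np.int64(118)), (181, np.int64(119)), (184, np.int64(110)), (187, np.int64(57)), (190, np.int64(117)), (193, np.int64(118)), (196, np.int64(118))]
row [(219, np.int64(160)), (222, np.int64(159)), (225, np.int64(159)), (228, np.int64(159)), (231, np.int64(160)), (234, np.int64(159)), (237, np.int64(160)), (240, np.int64(160)), (243, np.int64(159)), (246, np.int64(194)), (249, np.int64(253)), (252, np.int64(253)), (255, np.int64(251)), (258, np.int64(253)), (261, np.int64(253)), (264, np.int64(253)), (267, np.int64(253)), (270, np.int64(253)), (273, np.int64(253)), (276, np.int64(253)), (279, np.int64(253)), (282, np.int64(253)), (285, np.int64(253)), (288, np.int64(253)), (291, np.int64(253)), (294, np.int64(253)), (297, np.int64(253)), (300, np.int64(253)), (303, np.int64(251)), (306, np.int64(253)), (309, np.int64(253)), (312, np.int64(246)), (315, np.int64(156)), (318, np.int64(160)), (321, np.int64(160)), (324, np.int64(161)), (327, np.int64(160)), (330, np.int64(159)), (333, np.int64(160)), (336, np.int64(160))]
```

Run:
```python
from h import *
from rig import viewer
f=np.load("w16.npz"); b=f["frame"][:,:,2].astype(int); print("col",b[100:172,279]); print("row",b[138,245:316]); print("d1",[b[138+i,279+i] for i in range(-26,27)]); print("d2",[b[138+i,279-i] for i in range(-26,27)])
t=viewer.grab_frame("top")["frame"].astype(int)[:,:,2]
print("small col",t[174:204,186],"row",t[189,170:206]); print("big col",t[168:206,310],"row",t[187,290:330])
```

```text
col [151 168 215 245 252 253 253 253 253 253 253 253 252 252 252 253 253 253
 253 253 253 253 253 253 253 253 253 253 253 253 253 253 253 253 253 253
 253 253 253 253 253 253 253 253 253 253 253 253 253 253 253 253 253 253
 253 252 252 252 252 251 246 230 222 224 224 224 222 202 153 118 112 110]
row [154 181 230 250 253 253 253 253 252 251 249 251 253 253 253 253 253 253
 253 253 253 253 253 253 253 253 253 253 253 253 253 253 253 253 253 253
 253 253 253 253 253 253 253 253 253 253 253 253 253 253 253 253 253 253
 253 252 252 249 248 251 252 253 253 253 253 252 251 241 197 151 145]
d1 [np.int64(151), np.int64(188), np.int64(245), np.int64(253), np.int64(253), np.int64(250), np.int64(240), np.int64(236), np.int64(245), np.int64(252), np.int64(253), np.int64(253), np.int64(253), np.int64(253), np.int64(253), np.int64(253), np.int64(253), np.int64(253), np.int64(253), np.int64(253), np.int64(253), np.int64(253), np.int64(253), np.int64(253), np.int64(253), np.int64(253), np.int64(253), np.int64(253), np.int64(253), np.int64(253), np.int64(253), np.int64(253), np.int64(253), np.int64(25
[... 1003 characters left out ...]
t64(240), np.int64(166), np.int64(130), np.int64(144), np.int64(149), np.int64(150)]
small col [130 128 129 127 135 156 197 229 240 243 243 243 242 242 241 235 202 133
  73  61  80  99 107 106  94  75  55  43  49  38] row [ 34  36  39  40  28  35  27  51 104 158 190 202 212 220 226 230 235 237
 240 241 242 239 232 209 176 174 210 230 234 237 237 222 171 118 101 101]
big col [107 122 129 131 128 132 141 175 218 236 242 243 243 243 242 243 242 242
 243 243 242 242 242 243 242 242 243 242 242 237 220 173 136 140 158 163
 179 187] row [129 138 153 198 230 240 238 228 227 237 242 244 244 243 243 243 243 243
 243 242 243 242 242 243 242 242 242 242 242 242 241 237 237 224 186 146
 134 132 128 131]
```

The wrist view puts the small cap's edges at 255–303 by 113–161, round and within 1 px of the seated prediction. The large cap also matches its prediction, so I'm handing in.

```bash
python3 -c "
from rig import order
print(order.close_job())"
```

```text
the job is handed in; nothing more can be done
None
```

The job is handed in: the nut, flat ring, seal and large cap are on the wide stub in that order, and the small cap is on the slim stub. I confirmed the nut, ring and seal by eye and both caps only by pixel measurements; no verdict came back.

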